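# Swipe the hob's heat rail up to full

### The arm

A 6-joint arm with a two-finger parallel gripper is mounted at the origin on the work surface. World frame = base frame: x ahead of the robot, y to its left, z up, the work surface at z = 0. Lengths are in mm, angles in degrees, forces in N, time in s.
With the tool pointing down it reaches from about 275 to 850 mm from the base axis. Payload 5.2 kg.
Tool frame: the origin (TCP) lies between the finger pads; the fingertips stand 14 mm ahead of it and the grasp point (between the pads) lies 5 mm behind it; y points along the fingers, z is the direction in which the jaws open and shut, and the axes are right-handed (so a half turn about y gives the same grasp; the last joint's range is limited). The gripper opens to 85 mm and grips with 20 to 120 N. Pads are 22 mm wide; open, the fingers measure 114 mm over their backs; the gripper's body (76 mm by 85 mm) begins 54 mm behind the grasp point. The pads swing forward as they close: fully open they stand 13 mm farther back than shut.
Start: joints at [-84.271, 14.817, 87.949, -0, 77.235, -11.62], TCP at [164.028, -524.976, 245.31] pointing down, gripper open.
Joint ranges: [-179.93, 179.93], [-52.35, 119.4], [10.71, 147.94], [-69.91, 249.91], [12.55, 155.21], [-178.61, 178.61]. Speed limits (degrees/s): [147.25, 147.25, 180, 180, 180, 180].

### API

Orientations are given as a 3x3 rotation matrix whose columns are the frame's x, y, z axes.
In Python, from cell import get_state, capture, workorder gives the robot as it stands.
- The arm moves only by the shell command python3 -m pendant 'ROWS' [FORCE]. ROWS is JSON, a list of rows, each a list of 5 numbers: the shift along the tool's x, y, z in cm, then the turn about the tool's y in rad, then the finger opening in cm, from 0 to 8.54. In form: [[dx, dy, dz, twist, claw], ...]. A call has exactly 10 rows; each row is the pose to reach, as a shift and turn from the pose commanded when the call began, along the tool's axes at that moment; what a row does not reach only later rows make up. A row lasts 1/8 s, in which the tool goes at most 62.5 mm and 10.7 degrees, less where a joint would pass 70% of its speed; a pose out of reach is approached as far as the arm can. A call with a gripper value outside its range is refused whole. The fingers move at their own pace and stop on an object; FORCE is the grip in N (left out, the last holds). Time passes only in rows, so rows that repeat a pose let the fingers close, or fill a call up. It gives the time, the measured TCP pose, the force and the opening at its end, in the units of the state.
- get_state(): the state, without advancing time (a new reading comes with each control period).
- capture(name): name is "scene" or "top" or "wrist"; returns a dict with "color" (384x512x3 uint8, blue, green, red), "mtx" (3x3 intrinsics, pixels), "dist_coeffs" ([k1, k2, p1, p2, k3] as OpenCV has them; the pictures are not rectified), "extrinsics" (4x4, takes a point from camera to world coordinates). Camera axes: x right, y down, z forward; pixel columns grow to the right and rows downward; lengths in mm; the calibration is good to about 2 mm. A picture is of the moment at which its call begins. There is no depth.
- workorder.sign_off(): hands the job in, once; it reports no verdict.
The state is a dict: "time": time; "joint_positions": joint angles; "qvel": joint speeds; "tau": joint torques, N m; "position": TCP position; "tcp_rot": TCP orientation; "force": force on the tool from outside, world axes, zero at the start; "torque": the same for the moment, N m; "gripper_width": finger opening in mm.
Only numpy, scipy, OpenCV 4.12 (cv2) and the standard library are available. Lean on these libraries where they do the work, as an engineer would, in place of code of your own. Each camera call takes 0.05 s, during which the arm holds its last target. There are 200 camera calls.

### The job

Turn the hob up to full: with the gripper's fingers shut, run the fingertips lightly, in one slow stroke, along the curved control rail at the front of the hob, from the mark with the shortest tick to the mark with the longest, keeping in touch with the rail all the way and touching the five marks in order, only one at a time. Stop on the last mark and finish there with the fingertips still resting lightly on it. Do not shift the hob or disturb the pan, jars and mug.

Things in the scene. Friction and masses are not known exactly. Their poses are not given: they have to be found in the camera images.
- hob: portable induction hob standing loose on the counter, 2.8 kg: a flat box 360 mm deep (its x), 300 mm wide (its y), 60 mm high, steel with a black top. Origin: centre of its underside; z up; its front, with the control rail, is towards its -x, the robot's side
- rail (a joint): how far the control rail is pressed down (m): 0 up, 0.006 at its stop. The rail is a round grey bar, 20 mm thick, an arc of 150 mm radius round the heating ring, along the front of the hob's top. It is sprung: it sinks level, as one piece, wherever pressed, giving from about 2 N and at its stop at about 7 N, its top then still 8 mm above the hob's top
- mark1: first (lowest heat) mark on the rail: aluminium sleeve, 21 mm thick, 8 mm long on top, 0.7 mm proud of the grey bar; the white tick printed on the hob in front of it (robot's side) is 6 mm long. Origin: top of its middle, the point to touch, 14 mm above the hob's top; z up, y along the rail (+y to the low-heat end). Marks are 52 mm apart, 44 mm of bar between
- mark2: second mark on the rail: aluminium sleeve, 21 mm thick, 8 mm long on top, 0.7 mm proud of the grey bar; the white tick printed on the hob in front of it (robot's side) is 12 mm long. Origin: top of its middle, the point to touch, 14 mm above the hob's top; z up, y along the rail (+y to the low-heat end)
- mark3: third (middle) mark on the rail: aluminium sleeve, 21 mm thick, 8 mm long on top, 0.7 mm proud of the grey bar; the white tick printed on the hob in front of it (robot's side) is 18 mm long. Origin: top of its middle, the point to touch, 14 mm above the hob's top; z up, y along the rail (+y to the low-heat end)
- mark4: fourth mark on the rail: aluminium sleeve, 21 mm thick, 8 mm long on top, 0.7 mm proud of the grey bar; the white tick printed on the hob in front of it (robot's side) is 24 mm long. Origin: top of its middle, the point to touch, 14 mm above the hob's top; z up, y along the rail (+y to the low-heat end)
- mark5: fifth (highest heat) mark on the rail: aluminium sleeve, 21 mm thick, 8 mm long on top, 0.7 mm proud of the grey bar; the white tick printed on the hob in front of it (robot's side) is 30 mm long. Origin: top of its middle, the point to touch, 14 mm above the hob's top; z up, y along the rail (+y to the low-heat end)
- pan: small frying pan, 170 mm across the rim, 42 mm high, standing on the heating ring; origin: centre of its underside; a wooden handle leaves along its +x, to 240 mm from the centre and 63 mm above the underside. Its wall is at least 55 mm from the rail's middle line. Leave alone
- spice: small spice jar, 36 mm across, 52 mm high, standing on the hob's front left corner; origin: centre of its underside. Leave alone
- jam: jam jar, 66 mm across, 95 mm high, on the counter beside the hob; origin: centre of its underside. Leave alone
- mug: white mug, 78 mm across, 90 mm high, handle at its +y, on the counter beside the hob, on the other side from the jam jar; origin: centre of its underside. Leave alone

How it is judged (in metres and radians):
On the way, in this order (a step that is already met when the one before it is completed fails the run):
1. the fingertips touch the first (lowest heat) mark (contact force between the fingers and mark1 above 0.3 N), for 0.06 s.
2. then they press on the bare bar on the way to the second mark (contact force between the fingers and hob above 0.3 N and value of joint rail above 0.0002 m and contact force between the fingers and mark1 below 0.1 N and contact force between the fingers and mark2 below 0.1 N and contact force between the fingers and mark3 below 0.1 N and contact force between the fingers and mark4 below 0.1 N and contact force between the fingers and mark5 below 0.1 N), for 0.02 s.
3. the fingertips touch the second mark (contact force between the fingers and mark2 above 0.3 N), for 0.06 s.
4. then they press on the bare bar on the way to the third (middle) mark (all of step 2), for 0.02 s.
5. the fingertips touch the third (middle) mark (contact force between the fingers and mark3 above 0.3 N), for 0.06 s.
6. then they press on the bare bar on the way to the fourth mark (all of step 4), for 0.02 s.
7. the fingertips touch the fourth mark (contact force between the fingers and mark4 above 0.3 N), for 0.06 s.
8. then they press on the bare bar on the way to the fifth (highest heat) mark (all of step 6), for 0.02 s.
At the end, for the whole second after the job is handed in: The fingertips rest on the fifth mark (longest tick) with more than 0.3 N on it and less than 15 N on the hob in all, the rail still; the hob is within 15 mm and the pan, jars and mug within 20 mm of where they began (contact force between the fingers and mark5 above 0.3 N and contact force between the fingers and hob below 15 N and velocity of joint rail below 0.01 m/s and distance of each of pan, spice, jam, mug from where it was at the start of the episode below 0.02 m and distance of hob from where it was at the start of the episode below 0.015 m); the arm keeps its last pose, push and grip.
It fails at once if the hob or its rail is pressed harder than 20 N (contact force between the arm and hob above 20 N).
It fails at once if the fingers press harder than 20 N on the hob or its rail (contact force between the fingers and hob above 20 N).
It fails at once if two marks are touched at the same time ((contact force between the fingers and mark1 above 0.3 N and contact force between the fingers and mark2 above 0.3 N) or (contact force between the fingers and mark1 above 0.3 N and contact force between the fingers and mark3 above 0.3 N) or (contact force between the fingers and mark1 above 0.3 N and contact force between the fingers and mark4 above 0.3 N) or (contact force between the fingers and mark1 above 0.3 N and contact force between the fingers and mark5 above 0.3 N) or (contact force between the fingers and mark2 above 0.3 N and contact force between the fingers and mark3 above 0.3 N) or (contact force between the fingers and mark2 above 0.3 N and contact force between the fingers and mark4 above 0.3 N) or (contact force between the fingers and mark2 above 0.3 N and contact force between the fingers and mark5 above 0.3 N) or (contact force between the fingers and mark3 above 0.3 N and contact force between the fingers and mark4 above 0.3 N) or (contact force between the fingers and mark3 above 0.3 N and contact force between the fingers and mark5 above 0.3 N) or (contact force between the fingers and mark4 above 0.3 N and contact force between the fingers and mark5 above 0.3 N)).
It fails at once if the hob is shifted more than 15 mm or lifted (distance of hob from where it was at the start of the episode above 0.015 m or height (world z) of hob above 0.008 m).
It fails at once if the pan, a jar or the mug is moved more than 20 mm, lifted or tipped (distance of any of pan, spice, jam, mug from where it was at the start of the episode above 0.02 m or angle between any of pan, spice, jam, mug's own z axis and vertical above 0.3 rad).
It also fails if it takes over 48 s, if anything falls off the work surface, if the arm or the gripper's body presses on something with over 40 N, if the wrist force passes 120 N, or if a joint passes its speed limit or range.

## Working session

There is one attempt and no reset: what is moved stays moved. The work goes in short steps, Python scripts to look and compute and a shell command to move; the robot and the scene stay as the last step left them, time stands still between calls to the robot, and variables do not carry over. Pictures are saved under pics/ and viewed, about 8 in all and at most 12, crops included, and the job is handed in when it is done.

```bash
mkdir -p pics
python3 - <<'E'
from cell import get_state, capture
import cv2,numpy as np
s=get_state()
print(s)
for n in ("scene","top"):
    c=capture(n); cv2.imwrite(f"pics/{n}0.png",c["color"]); print(n,c["mtx"],c["dist_coeffs"],c["extrinsics"])
a=cv2.imread("pics/top0.png");cv2.imwrite("pics/top0b.png",cv2.resize(a,(800,600),interpolation=cv2.INTER_CUBIC))
E
```

```text
{'time': 0.0, 'joint_positions': array([-8.42720113e+01,  1.48592628e+01,  8.80122407e+01, -9.23802455e-04,
        7.72358901e+01, -1.16185278e+01]), 'qvel': array([ 0.0073586 ,  0.03235707, -0.00644023, -0.03634352,  0.03674406,
       -0.01884063]), 'tau': array([-1.07771182e-03, -4.46037090e+01, -2.90577435e+01, -2.93099547e-04,
        1.17966827e-02,  1.75527731e-05]), 'position': array([ 163.95638203, -524.44925725,  244.46650863]), 'tcp_rot': array([[-9.54518027e-01, -2.02719505e-04,  2.98153141e-01],
       [-2.98152990e-01,  1.86344209e-03, -9.54516277e-01],
       [-3.62092046e-04, -9.99998243e-01, -1.83913050e-03]]), 'force': array([-0.61302798, -0.45746799, -0.27028528]), 'torque': array([-0.00172105, -0.06082664, -0.04639705]), 'gripper_width': 85.42470507686878}
scene [[433.01506402   0.         262.51620009]
 [  0.         433.01506402 188.81247413]
 [  0.           0.           1.        ]] [-0.03834072  0.          0.          0.          0.        ] [[-5.70034597e-01  6.44835388e-01 -5.09163904e-01  1.13176300e+03]
 [ 8.21400700e-01  4.32922801e-01 -3.71320263e-01  4.71640579e+02]
 [-1.90117821e-02 -6.29892984e-01 -7.76449213e-01  9.47461239e+02]
 [ 0.00000000e+00  0.00000000e+00  0.00000000e+00  1.00000000e+00]]
top [[496.66906437   0.         251.80627231]
 [  0.         496.66906437 198.52917589]
 [  0.           0.           1.        ]] [-0.12407997  0.          0.          0.          0.        ] [[-9.37224838e-03 -9.95657278e-01  9.26215181e-02  4.39260023e+02]
 [-9.99956038e-01  9.35860264e-03 -5.81674033e-04  2.21428484e+01]
 [-2.87660000e-04 -9.26228979e-02 -9.95701218e-01  1.40361154e+03]
 [ 0.00000000e+00  0.00000000e+00  0.00000000e+00  1.00000000e+00]]
```

View pics/top0b.png

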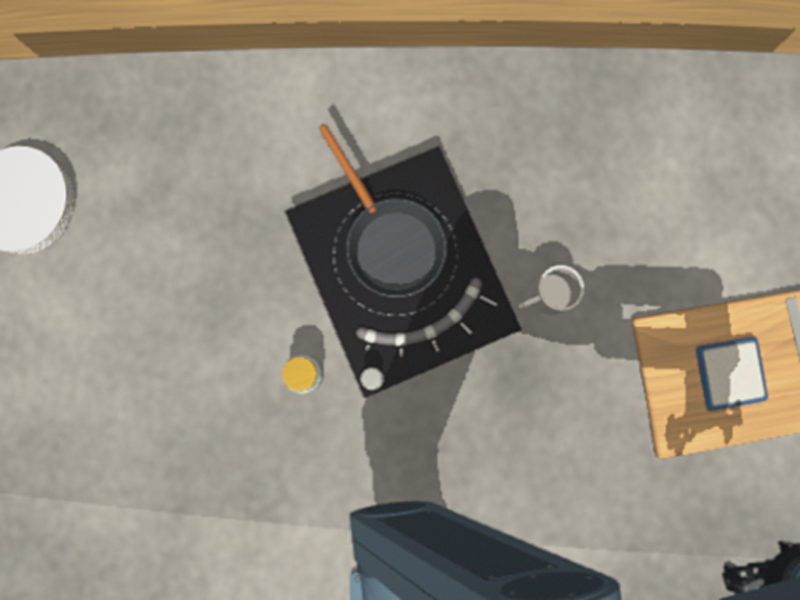

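View pics/scene0.png

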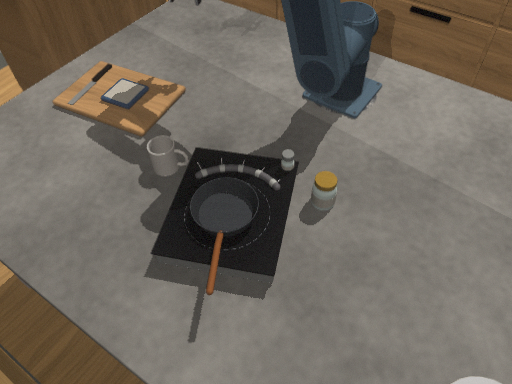

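The top view shows the hob with corners near (287,211), (440,148), (520,327) and (366,397). Its rail runs from mark1 (short tick) at about (366,337) to mark5 (long tick) at about (475,288). The spice jar is at (372,379), beside mark1. The scene view agrees.

```bash
cat > h.py <<'E'
import numpy as np,cv2
from cell import get_state,capture
def ray(c,uv,z):
    "pixels -> world points on plane z"
    p=cv2.undistortPoints(np.float64(uv).reshape(-1,1,2),c["mtx"],np.float64(c["dist_coeffs"]))[:,0]
    E=c["extrinsics"]; d=np.c_[p,np.ones(len(p))]@E[:3,:3].T; o=E[:3,3]
    return o+d*((z-o[2])/d[:,2])[:,None]
def proj(c,P):
    E=np.linalg.inv(c["extrinsics"])
    return cv2.projectPoints(np.float64(P),cv2.Rodrigues(E[:3,:3])[0],E[:3,3],c["mtx"],np.float64(c["dist_coeffs"]))[0][:,0]
E
python3 - <<'E'
from h import *
np.set_printoptions(precision=1,suppress=True)
c=capture("top")
g=c["color"].max(2); m=((g<48)).astype(np.uint8)
m=cv2.morphologyEx(m,cv2.MORPH_CLOSE,np.ones((9,9)));m[310:]=0
k=max(cv2.findContours(m,0,2)[0],key=cv2.contourArea)
r=cv2.minAreaRect(k);b=cv2.boxPoints(r);print("box px",b*800/512)
P=ray(c,b,60);print(P,np.linalg.norm(np.diff(P[[0,1,2,3,0]],axis=0),axis=1))
s=.64
print("marks",ray(c,np.array([[366,337],[400,340],[430,333],[455,316],[475,288]])*s,74))
print("spice top",ray(c,np.array([[372,379]])*s,112),"jam",ray(c,np.array([[300,374]])*s,95),"mug",ray(c,np.array([[562,288]])*s,90),"pan",ray(c,np.array([[396,249]])*s,64))
E
```

```text
box px [[285.3 211. ]
 [440.7 144.4]
 [520.  329.4]
 [364.6 396. ]]
[[ 742.2  210.9   60. ]
 [ 860.7  -65.7   60. ]
 [ 528.6 -198.5   60. ]
 [ 416.2   72.5   60. ]] [301.  357.7 293.5 354.1]
marks [[ 517.2   68.9   74. ]
 [ 511.5   10.6   74. ]
 [ 523.   -41.    74. ]
 [ 551.9  -84.5   74. ]
 [ 600.1 -119.9   74. ]]
spice top [[445.1  58.1 112. ]] jam [[454.5 179.9  95. ]] mug [[ 597. -268.   90.]] pan [[671.3  15.9  64. ]]
```

```bash
python3 -m pendant '[[-5,-3,-4,0,0],[-11,-6,-8,0,0],[-17,-8,-12,0,0],[-23,-8,-16,0,0],[-28,-8,-20,0,0],[-33,-8,-24,0,0],[-38,-8,-28,0,0],[-43,-8,-31,0,0],[-47,-8,-34,0,0],[-51,-8,-37,0,0]]' 20
python3 - <<'E'
from h import *
c=capture("wrist");cv2.imwrite("pics/w1.png",c["color"]);print(c["extrinsics"].round(2))
print(get_state()["force"],get_state()["position"])
E
```

```text
time: 1.4
position: [529.9, -33.5, 325.2]
tcp_rot: [[-0.954, 0.0, 0.298], [-0.298, -0.0, -0.954], [0.0, -1.0, 0.0]]
force: [0.5, -0.6, -0.1]
gripper_width: -0.1
[[ 3.0000e-01 -9.2000e-01 -2.6000e-01  5.9580e+02]
 [-9.5000e-01 -2.9000e-01 -8.0000e-02 -1.4470e+01]
 [ 0.0000e+00  2.7000e-01 -9.6000e-01  4.5394e+02]
 [ 0.0000e+00  0.0000e+00  0.0000e+00  1.0000e+00]]
[2.44686182 3.14158353 0.31990591] [533.10859968 -27.01521117 324.70428431]
```

View pics/w1.png

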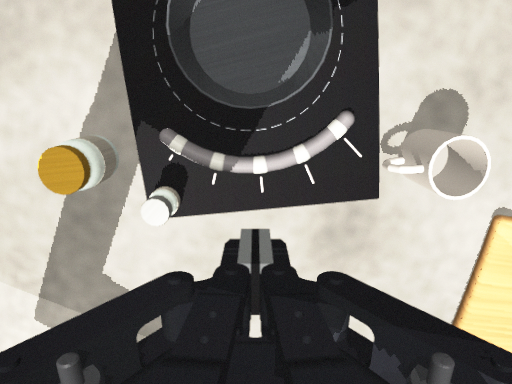

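The wrist view shows all five marks, at about (178,144), (217,160), (260,166), (302,154) and (338,129). The ticks get longer from left to right. I'll take another picture now the arm has settled and fit the arc to it.

Run:
```python
from h import *
for i in range(3): c=capture("wrist")
print(get_state()["position"],get_state()["qvel"].round(2))
import pickle;pickle.dump(c,open("w2.pkl","wb"))
a=c["color"][110:200,140:370];a=cv2.resize(a,None,fx=3.4,fy=3.4,interpolation=cv2.INTER_CUBIC)
cv2.imwrite("pics/w2.png",a);print(a.shape)
```

```text
[529.08191844 -34.15312307 324.60069784] [-2.71 -1.09  0.91 -0.42  0.02 -0.27]
(306, 782, 3)
```

View pics/w2.png

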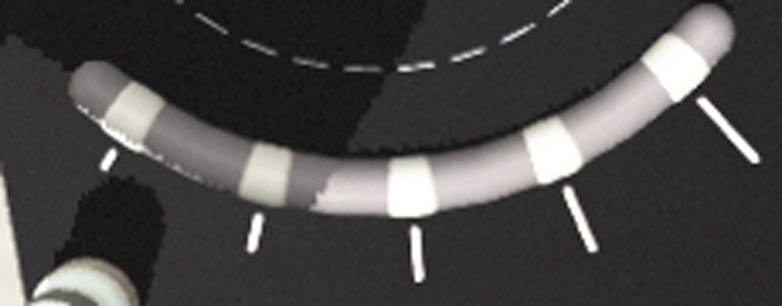

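The crop shows the sleeve middles at (134,115), (267,175), (412,187), (554,150) and (677,67). The middle of the silhouette lies on the bar's axis, at z ≈ 63.5.

Run:
```python
from h import *
import pickle
np.set_printoptions(precision=1,suppress=True)
c=pickle.load(open("w2.pkl","rb"))
uv=np.array([[134,115],[267,175],[412,187],[554,150],[677,67]])/3.4+[140,110]-.35
P=ray(c,uv,63.5)[:,:2];print(P,np.linalg.norm(np.diff(P,axis=0),axis=1),"chord",300*np.sin(26/150))
th=(np.arange(5)-2)*52/150
M=np.c_[150*np.cos(th),150*np.sin(th)]  # local; rigid fit
m,p=M.mean(0),P.mean(0);U,S,V=np.linalg.svd((M-m).T@(P-p));D=np.diag([1,np.sign(np.linalg.det(U@V))])
for D in (np.eye(2),np.diag([1,-1])):
    R=(U@D@V).T; F=(M-m)@R.T+p; print(np.linalg.norm(F-P,axis=1),np.linalg.det(R))
    if np.linalg.norm(F-P)<20:
        C=p-R@m; print("marks",F,"centre",C)
        s=get_state();T=s["tcp_rot"];print(s["position"])
        # pose commanded
        for k in np.arange(-2.1,2.11,.3) if 0 else (-2,-1.5,-1,-.5,0,.5,1,1.5,2):
            t=k*52/150;q=C+R@[150*np.cos(t),150*np.sin(t)];tg=R@[-np.sin(t),np.cos(t)]
            d=np.r_[q,0]-np.r_[s["position"][:2],0]
            print(k+3,q,"tool x,z mm",T[:,0]@d,T[:,2]@d,"tangent yaw",np.degrees(np.arctan2(tg[1],tg[0])))
        print("tool z yaw",np.degrees(np.arctan2(T[1,2],T[0,2])))
```

```text
[[ 520.2   59.3]
 [ 513.7    7.9]
 [ 525.4  -43.3]
 [ 553.7  -87.7]
 [ 595.  -119.2]] [51.8 52.5 52.7 51.9] chord 51.74000569153171
[0.9 0.9 0.2 0.9 1. ] 0.9999999999999996
marks [[ 520.5   58.5]
 [ 514.1    7.2]
 [ 525.5  -43.3]
 [ 553.4  -86.9]
 [ 594.5 -118.4]] centre [663.9  14.6]
[529.1 -34.2 324.6]
1 [520.5  58.5] tool x,z mm -19.694772348606094 -90.94271744382674 tangent yaw -107.00911540935277
1.5 [515.   33.1] tool x,z mm -6.877126875875787 -68.3591595496528 tangent yaw -97.07784696041851
2 [514.1   7.2] tool x,z mm 1.8535448247894077 -43.90339211912162 tangent yaw -87.14657851148424
2.5 [517.6 -18.6] tool x,z mm 6.235590657117679 -18.308337318306457 tangent yaw -77.21531006254997
3 [525.5 -43.3] tool x,z mm 6.1376837865542315 7.658939044750906 tangent yaw -67.2840416136157
3.5 [537.6 -66.3] tool x,z mm 1.5627584132156773 33.22021594332947 tangent yaw -57.35277316468143
4 [553.4 -86.9] tool x,z mm -7.3520781640254835 57.60943986938353 tangent yaw -47.42150471574716
4.5 [ 572.6 -104.4] tool x,z mm -20.339654556950173 80.09568291891215 tangent yaw -37.490236266812886
5 [ 594.5 -118.4] tool x,z mm -37.010742226769366 100.00504818765631 tangent yaw -27.558967817878617
tool z yaw -72.46574442660732
[34.6 17.1 35.  17.1 34.5] -0.9999999999999997
```

```bash
python3 -m pendant '[[-0.5,1,-2,0.15,0],[-1,3,-4,0.3,0],[-1.5,6,-6,0.45,0],[-2,9,-8,0.6,0],[-2,12,-9.1,0.6,0],[-2,15,-9.1,0.6,0],[-2,17,-9.1,0.6,0],[-2,17,-9.1,0.6,0],[-2,17,-9.1,0.6,0],[-2,17,-9.1,0.6,0]]'; python3 -c "
from h import *
s=get_state();print(s['position'],s['qvel'],s['force'],s['time'])"
```

```text
time: 2.85
position: [521.7, 56.9, 156.5]
tcp_rot: [[-0.956, 0.002, -0.294], [0.294, -0.0, -0.956], [-0.002, -1.0, -0.0]]
force: [0.2, 0.7, -0.4]
gripper_width: -0.1
[521.71104353  56.9034422  156.53549826] [ 0.491645    0.15318581  0.08971833  0.11506651 -0.06691737  0.06018121] [ 0.24373723  0.73774658 -0.37881258] 2.85
```

```bash
python3 -m pendant '[[0.1,1,-0.1,0,0],[0.15,2.5,-0.1,0,0],[0.15,4,-0.1,0,0],[0.15,5,-0.1,0,0],[0.15,5.5,-0.1,0,0],[0.15,5.8,-0.1,0,0],[0.15,6,-0.1,0,0],[0.15,6,-0.1,0,0],[0.15,6,-0.1,0,0],[0.15,6,-0.1,0,0]]'
python3 - <<'E'
from h import *
s=get_state();print(s['position'],s['force'])
c=capture("wrist");cv2.imwrite("pics/w3.png",c["color"])
E
```

```text
time: 4.1
position: [520.0, 58.8, 95.5]
tcp_rot: [[-0.956, 0.0, -0.293], [0.293, -0.0, -0.956], [-0.0, -1.0, -0.0]]
force: [-0.7, -0.7, 0.4]
gripper_width: 0.0
[520.00649843  58.8492026   95.54663625] [-0.72985051 -0.71704411  0.37123636]
```

View pics/w3.png

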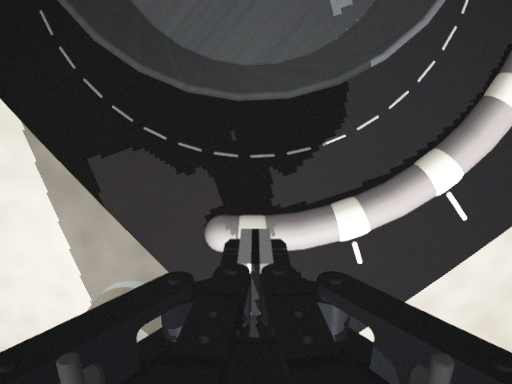

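The fingertips hang over mark1, with the sleeve at (253,222) just ahead of them. I'll lower slowly.

```bash
python3 -m pendant '[[0,0.2,0,0,0],[0,0.4,0,0,0],[0,0.55,0,0,0],[0,0.65,0,0,0],[0,0.72,0,0,0],[0,0.79,0,0,0],[0,0.85,0,0,0],[0,0.9,0,0,0],[0,0.9,0,0,0],[0,0.9,0,0,0]]'
python3 - <<'E'
from h import *
for i in range(4): capture("wrist");s=get_state();print(s['position'],s['force'])
E
```

```text
time: 5.4
position: [519.8, 58.9, 86.4]
tcp_rot: [[-0.956, 0.0, -0.293], [0.293, 0.0, -0.956], [-0.0, -1.0, -0.0]]
force: [-1.1, 0.1, 3.6]
gripper_width: -0.2
[519.8827547   58.86298912  86.37206883] [-1.83887194 -0.55280032  2.73366512]
[519.84240762  58.86475948  86.34937493] [-1.16432982 -0.23591017  2.78225389]
[519.83667433  58.86752946  86.33773792] [-0.51143703  0.06097571  3.65333191]
[519.88438106  58.87166319  86.34729599] [-1.06337654 -0.15987673  2.21620545]
```

Contact is about 3 N with the rail down about 1.2 mm, so the contact height is as expected. In the tool's own frame every 26 mm of arc is the same motion, so I'll start the stroke and press about 1 mm deeper.

```bash
python3 -m pendant '[[0,0.05,0.26,-0.017,0],[-0.01,0.1,0.52,-0.035,0],[-0.02,0.1,0.78,-0.052,0],[-0.04,0.1,1.04,-0.069,0],[-0.06,0.1,1.3,-0.087,0],[-0.08,0.1,1.56,-0.104,0],[-0.11,0.1,1.82,-0.121,0],[-0.14,0.1,2.07,-0.139,0],[-0.18,0.1,2.33,-0.156,0],[-0.22,0.1,2.59,-0.173,0]]'
python3 - <<'E'
from h import *
for i in range(3): c=capture("wrist");s=get_state();print(s['position'],s['force'])
cv2.imwrite("pics/w4.png",c["color"])
E
```

```text
time: 6.85
position: [514.3, 33.3, 85.3]
tcp_rot: [[-0.992, -0.0, -0.123], [0.123, 0.0, -0.992], [0.0, -1.0, -0.0]]
force: [0.2, 2.3, 3.1]
gripper_width: 0.3
[514.28447205  33.01788796  85.2835981 ] [0.36528949 0.44754958 2.07248277]
[514.26825397  33.09608973  85.27490768] [-0.21370721  1.01129484  2.10628088]
[514.27365834  33.11826378  85.2870772 ] [0.48404068 0.77419771 3.47071318]
```

View pics/w4.png

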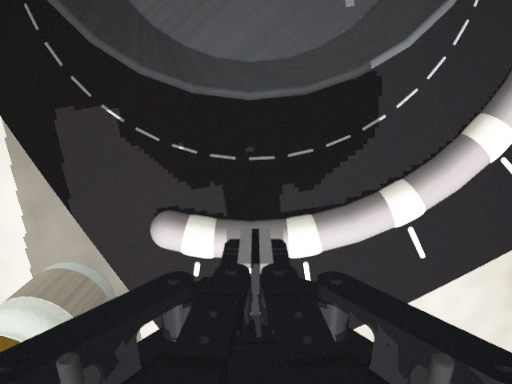

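The fingers (255,240) are midway between mark1 (198,237) and mark2 (303,235), and touching. Position is within 1 mm of the plan, so I'll go on, 0.5 mm deeper.

```bash
python3 -m pendant '[[0,0.02,0.26,-0.017,0],[-0.01,0.05,0.52,-0.035,0],[-0.02,0.05,0.78,-0.052,0],[-0.04,0.05,1.04,-0.069,0],[-0.06,0.05,1.3,-0.087,0],[-0.08,0.05,1.56,-0.104,0],[-0.11,0.05,1.82,-0.121,0],[-0.14,0.05,2.07,-0.139,0],[-0.18,0.05,2.33,-0.156,0],[-0.22,0.05,2.59,-0.173,0]]'
python3 - <<'E'
from h import *
for i in range(2): c=capture("wrist");s=get_state();print(s['position'],s['force'])
E
python3 -m pendant '[[0,0,0.26,-0.017,0],[-0.01,0,0.52,-0.035,0],[-0.02,0,0.78,-0.052,0],[-0.04,0,1.04,-0.069,0],[-0.06,0,1.3,-0.087,0],[-0.08,0,1.56,-0.104,0],[-0.11,0,1.82,-0.121,0],[-0.14,0,2.07,-0.139,0],[-0.18,0,2.33,-0.156,0],[-0.22,0,2.59,-0.173,0]]'
```

```text
time: 8.25
position: [513.3, 7.3, 84.8]
tcp_rot: [[-0.999, -0.0, 0.05], [-0.05, 0.0, -0.999], [0.0, -1.0, -0.0]]
force: [-0.0, 3.0, 4.3]
gripper_width: 0.1
[513.33417029   7.03144344  84.77020419] [-0.28353352  1.56449383  4.56160774]
[513.32554224   7.07931946  84.77840882] [-0.14179674  0.70267341  4.39744214]
time: 9.6
position: [516.8, -18.4, 84.8]
tcp_rot: [[-0.975, -0.0, 0.221], [-0.221, 0.0, -0.975], [0.0, -1.0, -0.0]]
force: [-1.8, 2.6, 3.4]
gripper_width: -0.1
```

```bash
python3 -m pendant '[[0,0,0.26,-0.017,0],[-0.01,0,0.52,-0.035,0],[-0.02,0,0.78,-0.052,0],[-0.04,0,1.04,-0.069,0],[-0.06,0,1.3,-0.087,0],[-0.08,0,1.56,-0.104,0],[-0.11,0,1.82,-0.121,0],[-0.14,0,2.07,-0.139,0],[-0.18,0,2.33,-0.156,0],[-0.22,0,2.59,-0.173,0]]'
python3 -m pendant '[[0,0,0.26,-0.017,0],[-0.01,0,0.52,-0.035,0],[-0.02,0,0.78,-0.052,0],[-0.04,0,1.04,-0.069,0],[-0.06,0,1.3,-0.087,0],[-0.08,0,1.56,-0.104,0],[-0.11,0,1.82,-0.121,0],[-0.14,0,2.07,-0.139,0],[-0.18,0,2.33,-0.156,0],[-0.22,0,2.59,-0.173,0]]'
python3 - <<'E'
from h import *
for i in range(2): c=capture("wrist");s=get_state();print(s['position'],s['force'])
cv2.imwrite("pics/w5.png",c["color"])
E
```

```text
time: 10.85
position: [524.7, -43.2, 84.8]
tcp_rot: [[-0.923, 0.0, 0.386], [-0.386, -0.0, -0.923], [-0.0, -1.0, 0.0]]
force: [-1.6, 2.1, 4.6]
gripper_width: -0.1
time: 12.1
position: [536.7, -66.2, 84.8]
tcp_rot: [[-0.842, -0.0, 0.539], [-0.539, -0.0, -0.842], [0.0, -1.0, -0.0]]
force: [-1.9, 2.1, 3.4]
gripper_width: -0.3
[536.91710806 -66.57370956  84.81575582] [-0.91631067  0.81951476  3.40252454]
[536.88207376 -66.51975152  84.84248856] [-0.36517344  0.79241757  3.99444918]
```

View pics/w5.png

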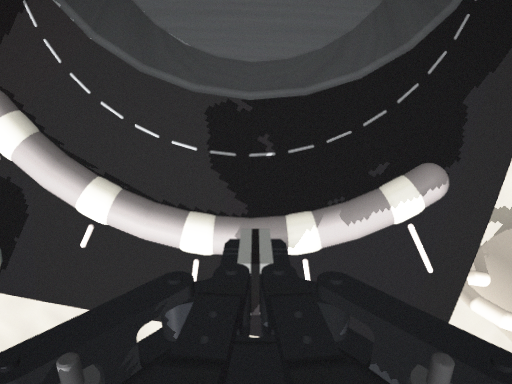

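The fingers (255,240) are midway between mark3 (198,233) and mark4 (303,232), with the force steady at 3–4 N. Mark5, with the longest tick, lies ahead at (403,198).

```bash
python3 -m pendant '[[0,0,0.26,-0.017,0],[-0.01,0,0.52,-0.035,0],[-0.02,0,0.78,-0.052,0],[-0.04,0,1.04,-0.069,0],[-0.06,0,1.3,-0.087,0],[-0.08,0,1.56,-0.104,0],[-0.11,0,1.82,-0.121,0],[-0.14,0,2.07,-0.139,0],[-0.18,0,2.33,-0.156,0],[-0.22,0,2.59,-0.173,0]]'
python3 -m pendant '[[0,0,0.26,-0.017,0],[-0.01,0,0.52,-0.035,0],[-0.02,0,0.78,-0.052,0],[-0.04,0,1.04,-0.069,0],[-0.06,0,1.3,-0.087,0],[-0.08,0,1.56,-0.104,0],[-0.11,0,1.82,-0.121,0],[-0.14,0,2.07,-0.139,0],[-0.18,0,2.33,-0.156,0],[-0.22,0,2.59,-0.173,0]]'
python3 -m pendant '[[0,0,0.26,-0.017,0],[-0.01,0,0.52,-0.035,0],[-0.02,0,0.78,-0.052,0],[-0.04,0,1.04,-0.069,0],[-0.06,0,1.3,-0.087,0],[-0.08,0,1.56,-0.104,0],[-0.11,0,1.82,-0.121,0],[-0.14,0,2.07,-0.139,0],[-0.18,0,2.33,-0.156,0],[-0.22,0,2.59,-0.173,0]]'
python3 - <<'E'
from h import *
for i in range(4): c=capture("wrist");s=get_state();print(s['position'],s['force'])
cv2.imwrite("pics/w6.png",c["color"])
t=capture("top");cv2.imwrite("pics/t6.png",cv2.resize(t["color"],(800,600),interpolation=cv2.INTER_CUBIC))
E
```

```text
time: 13.45
position: [552.5, -86.9, 84.8]
tcp_rot: [[-0.737, -0.0, 0.676], [-0.676, 0.0, -0.737], [0.0, -1.0, -0.0]]
force: [-2.1, 1.6, 4.2]
gripper_width: -0.2
time: 14.7
position: [571.7, -104.5, 84.8]
tcp_rot: [[-0.61, 0.0, 0.793], [-0.793, -0.0, -0.61], [0.0, -1.0, 0.0]]
force: [-2.2, 1.7, 2.7]
gripper_width: 0.0
time: 15.95
position: [593.5, -118.6, 84.8]
tcp_rot: [[-0.464, 0.0, 0.886], [-0.886, -0.0, -0.464], [0.0, -1.0, 0.0]]
force: [-2.0, 1.4, 3.5]
gripper_width: -0.1
[ 593.85652034 -118.77451794   84.84146374] [-2.19979882  1.2412772   3.21517533]
[ 593.84584096 -118.75993154   84.86876095] [-0.69700949  0.95161393  3.21223291]
[ 593.85992815 -118.72986421   84.90607881] [-1.32671331  0.77450153  3.8683046 ]
[ 593.83120642 -118.73521742   84.95312212] [-1.79914577  0.52875595  4.38742405]
```

View pics/w6.png

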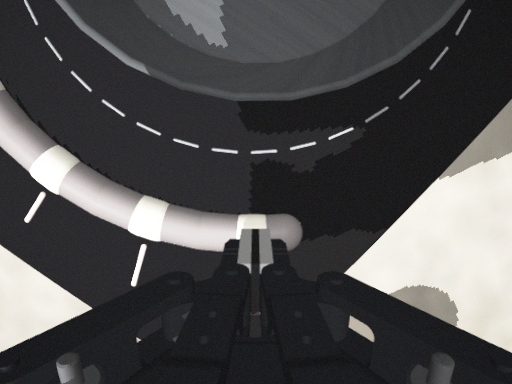

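View pics/t6.png

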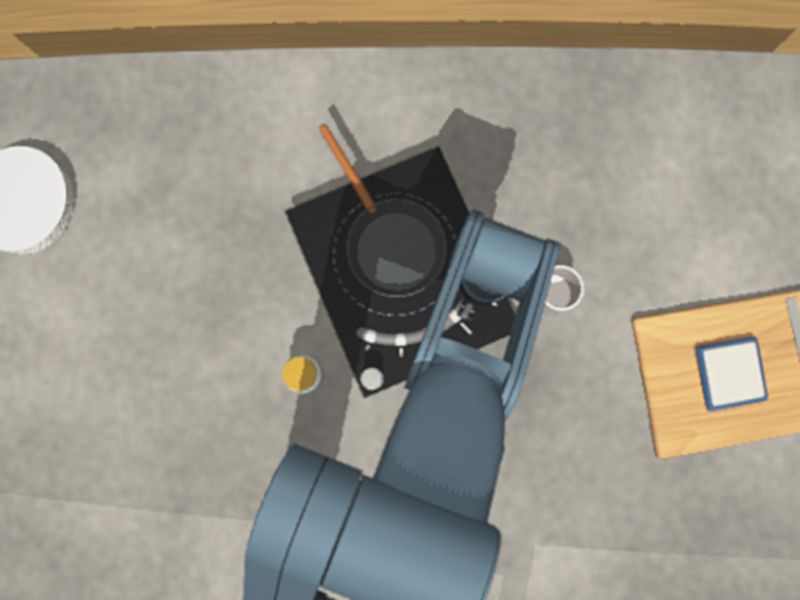

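The wrist view shows the fingers centred on mark5 (252,222). The top view shows the hob corners, pan and jars at the same pixels as before. I'll hold once to settle and then hand in.

```bash
python3 -m pendant '[[0,0,0,0,0],[0,0,0,0,0],[0,0,0,0,0],[0,0,0,0,0],[0,0,0,0,0],[0,0,0,0,0],[0,0,0,0,0],[0,0,0,0,0],[0,0,0,0,0],[0,0,0,0,0]]' && python3 -c "
from cell import get_state,workorder
s=get_state();print(s['position'],s['force'],s['qvel']);workorder.sign_off()"
```

```text
time: 17.45
position: [593.6, -118.6, 84.9]
tcp_rot: [[-0.465, 0.001, 0.885], [-0.885, -0.0, -0.465], [-0.0, -1.0, 0.001]]
force: [2.1, -1.4, 4.5]
gripper_width: -0.1
[ 593.63186479 -118.61989977   84.9059227 ] [ 2.1208968  -1.40806222  4.45783064] [ 0.05125138  0.04926337  0.03157631 -0.02070795 -0.01099662 -0.03592932]
the job is handed in; nothing more can be done
```

I ran the closed fingertips along the rail in one slow stroke, from mark1 (shortest tick) to mark5 (longest). I then handed the job in at about 17.5 s with the fingertips still resting on mark5. The sign-off gives no verdict, so the points below are my own checks.

- **Path:** I located the marks from one wrist picture. They fitted the known arc to within 1 mm, and the stroke stayed within about 1 mm of it.
- **Touch:** the downward force read about 2–4.6 N at every check, and the fingertips stayed pressed on the rail. I had no direct reading of which mark was being touched. I judged that from position and from the pictures halfway between marks 1 and 2, halfway between marks 3 and 4, and at the end.
- **End state:** at hand-in the fingers were centred on mark5, the arm was practically still, and the downward force was about 4.5 N. The sideways force was about 2.5 N and had reversed direction since the previous readings, with about 1 N of sensor noise.
- **Surroundings:** by eye, the final top picture shows the hob, pan, both jars and the mug where they were at the start. The arm partly hid the hob's right side and the mug in that picture.

No check failed.

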